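# Set the fold angle on the bench folder and clamp it

## Task

On the blue bench folder, gently push the fin of the dial round with the fingertips until its white index line points at the scale line marked by the yellow magnet. Only then push the red-handled clamp lever right over, away from the robot, to its stop. Push only, do not grip or force anything, and leave all the loose things where they are.

Things in the scene. Friction and masses are not known exactly. Their poses are not given: they have to be found in the camera images.
- dial (a joint): Angle of the dial (rad), positive anticlockwise seen from above; 0 when the index line points along the folder's +y. It turns between stops at -2.3 and 2.3, is stiff (about 4 N at the fin's middle, 0.15 N m), has no spring and stays where it is left. The dial is a dark disc, 120 mm across and 12 mm thick, lying on a black scale plate.
- dial_axis (a point): Point on the dial's upright turning axis, level with the top edge of its fin, 84 mm above the table. Its z axis points up and its y axis along the index line.
- fin (a point): Middle of the outer part of the dial's black upright fin: 40 mm out from the axis, at half the fin's height. The fin is 10 mm thick and radial, running from the axis out to 54 mm; it stands 30 mm above the disc, from 54 mm to 84 mm above the table. A white line runs along its top and down the disc's edge: the index. Site's y axis points outward along the fin, x is square to its faces.
- index (a point): Point 88 mm from the dial axis straight out along the index line, on the circle of the magnets (in the air, 2 mm above the scale plate).
- mark_yellow_center (a point): Centre of the yellow magnet, a fixed disc 18 mm across and 4 mm high on the scale plate, 88 mm from the dial axis at the outer end of the target scale line. Blue, green and red magnets like it mark other lines, which are of no concern; which colour sits where varies. The four stand 50 and 100 degrees either side of the line at dial angle 0. White scale lines are 10 degrees apart, longer at every fifth.
- folder: Blue base of the folder, fixed, 200 mm (x) by 370 mm (y), its deck 40 mm above the table; origin under its centre on the table. Its -x side faces the robot, within 20 degrees. The dial axis is at x 0, y +80 mm, with a black scale plate 196 mm across, 2 mm thick. The clamp lever pivots at x 0, y -130 mm, on a grey block 70 by 60 mm and 26 mm high on the deck. A steel beam with yellow cheeks runs along its +x side, up to 50 mm high.
- clamp (a joint): Angle of the clamp lever (rad): 0 leaning 0.5 rad from upright to the folder's -x side (open), 1.0 at its stop, leaning 0.5 rad to +x (clamped). It starts between 0 and 0.15, takes about 2 to 3 N at the handle, has no spring and stays where it is left. Its axis is the folder's y axis, 64 mm above the table.
- clamp_grip (a point): Centre of the lever's red cross handle, a bar along the folder's y, 20 mm thick and 64 mm long, 85 mm from the lever's pivot axis (about 139 mm above the table at either end of its travel, 149 mm half-way).
- socket_mid (a point): Centre of a loose steel socket, 24 mm across, 30 mm high, standing on the folder's deck between dial and clamp near its -x edge. Leave alone.
- bushing_mid (a point): Centre of a loose brass bushing, 32 mm across, 20 mm high, standing on the folder's deck between dial and clamp near its +x edge. Leave alone.
- thinner_tin_mid (a point): Centre of a tin, 66 mm across, 150 mm high, on the table. Leave alone.
- filler_jar_mid (a point): Centre of a jar, 76 mm across, 80 mm high, on the table. Leave alone.
- hammer_grip (a point): Handle of a hammer lying on the table. Leave alone.
- wrench_grip (a point): Handle of a wrench lying on the table. Leave alone.
- dolly_mid (a point): Centre of a steel panel-beating dolly, 100 by 55 mm, 43 mm high. Leave alone.
- wood_block_mid (a point): Centre of a wooden block, 160 by 40 by 30 mm, lying on the table. Leave alone.

How it is judged:
By the outcome, as a careful person would: the job done as asked, in the order asked, and still so for the second after the job is handed in, with the robot touching nothing.
It also fails if it takes over 54 s, if anything falls off the work surface, if the arm or the gripper's body presses on something with over 40 N, if the wrist force passes 120 N, or if a joint passes its speed limit or range.

## Robot

A 6-joint arm with a two-finger parallel gripper is mounted at the origin on the work surface. World frame = base frame: x ahead of the robot, y to its left, z up, the work surface at z = 0. Lengths are in m, angles in rad, forces in N, time in s.
With the tool pointing down it reaches from about 0.35 to 0.8 m from the base axis. Payload 7.3 kg.
Tool frame: the origin (TCP) lies at the very end of the fingers, on their centre line; the grasp point (between the pads) lies 19 mm behind it (manip.grip_depth is the distance from the TCP to the grasp point, in m); x points along the fingers, z is the direction in which the jaws open and shut, and the axes are right-handed (so a half turn about x gives the same grasp; the last joint's range is limited). The gripper opens to 85 mm and grips with 20 to 120 N. Pads are 22 mm wide; open, the fingers measure 114 mm over their backs; the gripper's body (76 mm by 85 mm) begins 54 mm behind the grasp point. The pads swing forward as they close: fully open they stand 13 mm farther back than shut.
Start: joints at [1.18, 0.342, 1.524, -0, 1.275, -0.146], TCP at [0.127, 0.509, 0.231] pointing down, gripper open.
Joint ranges: [-2.53, 2.53], [-0.77, 2.02], [0.04, 2.7], [-1, 4.14], [0.28, 2.66], [-3.11, 3.11]. Speed limits (rad/s): [2.57, 2.57, 3.14, 3.14, 3.14, 3.14].

## Interface

Orientations are given as a unit quaternion [w, x, y, z].
In Python, from station import manip gives the robot as it stands.
- The arm moves only by the tool play_rows, never from a script. Its argument "targets" is a list of rows, each an object of numbers: "gripper": the finger opening in cm, from 0 to 8.54; "x", "y", "z": the shift along the tool's x, y, z in cm; "wx", "wy", "wz": the turn, a rotation vector about the tool's x, y, z in degrees. In form: [{"gripper": .., "x": .., "y": .., "z": .., "wx": .., "wy": .., "wz": ..}, ...]. A call has 1 to 20 rows; each row shifts and turns the pose as measured when the row begins, along the tool's axes as they then stand; what a row does not reach is not made up. A row lasts 1/10 s, in which the tool goes at most 50 mm and 8.59 degrees, less where a joint would pass 70% of its speed; a pose out of reach is approached as far as the arm can. A call with a gripper value outside its range is refused whole. The fingers move at their own pace and stop on an object; the grip force is fixed at half the most. Time passes only in rows, so rows that do not move let the fingers close. It gives the time, the measured TCP pose, the force and the opening at its end, in the units of the state.
- manip.sense(): the state, without advancing time (a new reading comes with each control period).
- manip.snapshot(name): name is "scene" or "top" or "wrist"; returns the picture (480x640x3 uint8, red, green, blue); there is no depth.
- manip.camera_params(name): a dict with "intrinsics" (3x3 intrinsics, pixels), "world_to_cam" (4x4, takes a point from world to camera coordinates); the wrist camera has in their place "hand_eye" (4x4, takes a point from camera to tool coordinates, whose origin is the TCP and whose axes are the tool frame's). Camera axes: x right, y up, looking along -z (the intrinsics and any distortion apply to the point x, -y, -z); pixel columns grow to the right and rows downward; lengths in m; the calibration is good to about 2 mm. A picture is of the moment at which its call begins: read the wrist's pose just before it. camera_params takes no time and is no camera call.
- manip.close_job(): hands the job in, once; it reports no verdict.
Trained networks look in the newest picture that a camera, given by its name, has taken for a name from the list of things; names that differ only in an ending like _2 or _b are one class to them, and where a whole thing is asked for, a point or a joint stands for the part that bears it (a point fixed in the world has none). Each returns a list of dicts, best first, with "p" (0 to 1); they miss things now and then, are a little off and sometimes report something else, mostly with a low value. They report only what shows in the picture. A call takes as long as a camera call.
- manip.spot_in(name, camera): "bbox" ([centre column, centre row, width, height] in pixels, round what is visible of it).
The state is a dict: "time": time; "joint_pos": joint angles; "dq": joint speeds; "joint_torque": joint torques, N m; "ee_pos": TCP position; "tcp_rot": TCP orientation; "contact_force": force on the tool from outside, world axes, zero at the start; "wrist_torque": the same for the moment, N m; "width": opening from 0.0 (shut) to 1.0 (fully open).
Only numpy, scipy, OpenCV 4.12 (cv2) and the standard library are available. Lean on these libraries where they do the work, as an engineer would, in place of code of your own. Each camera call takes 0.05 s, during which the arm holds its last target.

## Working session

There is one attempt and no reset: what is moved stays moved. The work goes in short steps, Python scripts to look and compute and a tool call to move; the robot and the scene stay as the last step left them, time stands still between calls to the robot, and variables do not carry over. Pictures are saved under pics/ and viewed, and the job is handed in when it is done.

Besides the shell and the picture viewer there is one more tool, called after "Call:" as a command line: name --argument value ..., lists and objects as JSON in quotes. play_rows: Moves the arm, as the interface text tells. Its arguments: {"type":"object","properties":{"targets":{"type":"array"}},"required":["targets"]}

```bash
ls; mkdir -p pics; python3 - <<'E'
from station import manip
import cv2
print(manip.sense())
for n in ["scene","top","wrist"]:
    im=manip.snapshot(n); cv2.imwrite(f"pics/{n}0.png",im[:,:,::-1])
    print(n,manip.camera_params(n))
print(manip.spot_in("mark_yellow_center","top")[:2] if True else 0)
E
```

```text
pics
{'time': 0.0, 'joint_pos': array([ 1.18000039e+00,  3.42673682e-01,  1.52504796e+00, -1.56642645e-05,
        1.27540835e+00, -1.45982398e-01]), 'dq': array([ 0.0015469 ,  0.00098911, -0.00056404,  0.00043312, -0.00270691,
        0.00047836]), 'joint_torque': array([-5.30563775e-04, -4.33669031e+01, -2.46013820e+01, -8.06348771e-05,
        7.70099839e-03, -6.43564391e-06]), 'ee_pos': array([0.12705983, 0.50896075, 0.23064062]), 'tcp_rot': array([ 0.55683845, -0.43548257,  0.5577782 ,  0.43493604]), 'contact_force': array([-0.05822091, -0.24149692,  0.38802251]), 'wrist_torque': array([0.02671258, 0.02593792, 0.04720794]), 'width': 0.9968548342221527}
scene {'intrinsics': array([[495.09947129,   0.        , 317.84607253],
       [  0.        , 495.09947129, 242.96541718],
       [  0.        ,   0.        ,   1.        ]]), 'world_to_cam': array([[ 0.25423181,  0.96709664,  0.00950109, -0.14372109],
       [-0.6348786 ,  0.15947088,  0.755975  ,  0.23230126],
       [ 0.72958574, -0.19822493,  0.65453154, -1.58612707],
       [ 0.        ,  0.        ,  0.        ,  1.        ]
[... 272 characters left out ...]
92,  0.00231569,  0.07550261, -0.50124595],
       [-0.07549545, -0.00303581,  0.99714152, -1.51308938],
       [ 0.        ,  0.        ,  0.        ,  1.        ]])}
wrist {'intrinsics': array([[371.01321986,   0.        , 316.71234283],
       [  0.        , 371.01321986, 230.41473932],
       [  0.        ,   0.        ,   1.        ]]), 'hand_eye': array([[ 1.10995391e-03,  2.70208521e-01, -9.62801186e-01,
        -1.41974345e-01],
       [-6.47196785e-05,  9.62801796e-01,  2.70208618e-01,
         6.86591654e-02],
       [ 9.99999382e-01, -2.37606930e-04,  1.08615343e-03,
         7.06543922e-04],
       [ 0.00000000e+00,  0.00000000e+00,  0.00000000e+00,
         1.00000000e+00]])}
[]
```

View pics/top0.png

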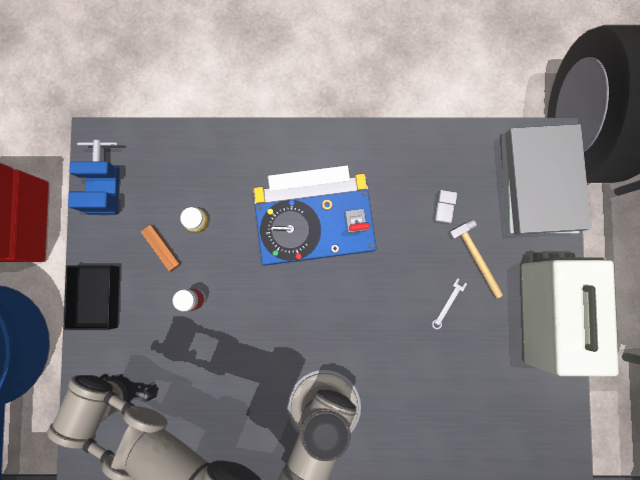

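View pics/scene0.png

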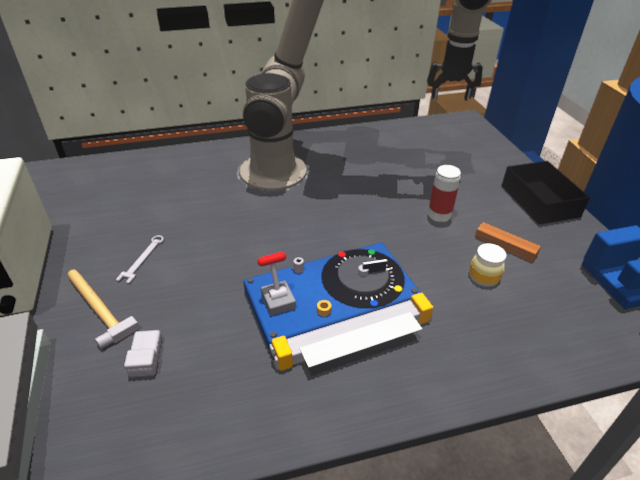

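```bash
python3 - <<'E'
import cv2
im=cv2.imread("pics/top0.png")
c=cv2.resize(im[160:275,245:385],None,fx=5.7,fy=5.2 if False else 5.2,interpolation=cv2.INTER_CUBIC)
c=cv2.resize(im[165:270,245:385],(700,525),interpolation=cv2.INTER_CUBIC); cv2.imwrite("pics/topz.png",c)
im=cv2.imread("pics/scene0.png")
c=cv2.resize(im[230:380,235:435],(800,600),interpolation=cv2.INTER_CUBIC); cv2.imwrite("pics/scenez.png",c)
E
```

```text
(no output)
```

View pics/topz.png

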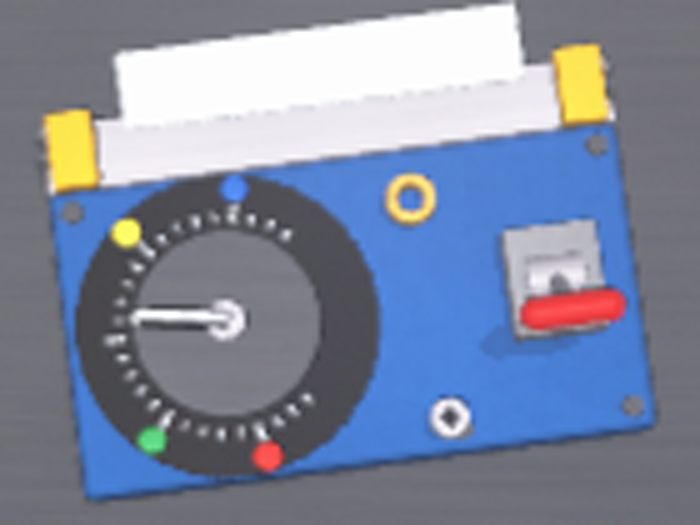

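View pics/scenez.png

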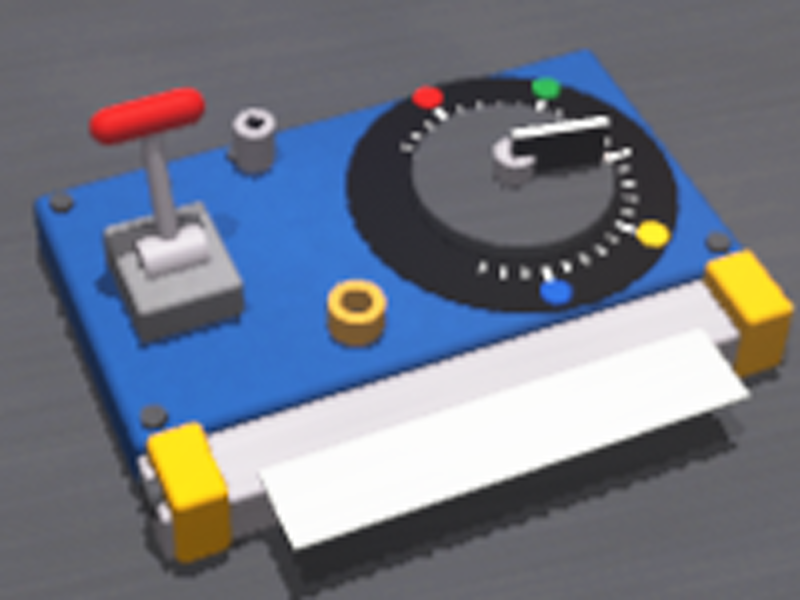

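```bash
cat > h.py <<'E'
import numpy as np
from station import manip
from scipy.spatial.transform import Rotation as R
def ray(cam,px,ee=None):
    P=manip.camera_params(cam);K=P["intrinsics"]
    d=np.array([(px[0]-K[0,2])/K[0,0],-(px[1]-K[1,2])/K[1,1],-1.])
    if cam=="wrist":
        H=P["hand_eye"]; q=ee[1];T=np.eye(4);T[:3,:3]=R.from_quat([q[1],q[2],q[3],q[0]]).as_matrix();T[:3,3]=ee[0]
        C=T@H
    else: C=np.linalg.inv(P["world_to_cam"])
    return C[:3,3],C[:3,:3]@d
def onz(cam,px,z,ee=None):
    o,d=ray(cam,px,ee); return o+d*(z-o[2])/d[2]
def proj(cam,p):
    P=manip.camera_params(cam);K=P["intrinsics"];c=P["world_to_cam"]@np.r_[p,1]
    return K[0,0]*c[0]/-c[2]+K[0,2],K[1,1]*-c[1]/-c[2]+K[1,2]
E
python3 - <<'E'
from h import *
from scipy.optimize import least_squares
t=lambda u,v:(245+(u+.5)/5-.5,165+(v+.5)/5-.5)
s=lambda u,v:(235+(u+.5)/4-.5,230+(v+.5)/4-.5)
T=dict(y=t(126,231),b=t(233,188),g=t(151,440),r=t(267,457))
S=dict(y=s(653,234),b=s(557,292),g=s(545,88),r=s(428,97))
A=dict(y=-50,b=-100,g=50,r=100)
for nm,cam,D in(("top","top",T),("scene","scene",S)):
    P={k:onz(cam,v,.046)[:2] for k,v in D.items()}
    def f(x): # cx,cy,theta folder yaw
        return np.concatenate([x[:2]+.088*np.array([-np.sin(x[2]+np.radians(A[k])),np.cos(x[2]+np.radians(A[k]))])-P[k] for k in P])
    r=least_squares(f,[.55,.05,0]); x=r.x
    print(nm,x,np.degrees(x[2]),np.abs(r.fun).max())
    c=x[:2];
    tips=dict(top=[t(135,317),t(226,320)],scene=[s(606,121),s(514,136)])[cam]
    e=onz(cam,tips[0],.084)[:2]; h=onz(cam,tips[1],.084)[:2]
    for o in (c,h):
        d=e-o; print("tip",e,np.linalg.norm(d),"dial deg",np.degrees(np.arctan2(-d[0],d[1])-x[2]))
    a=x[2];ux=np.array([np.cos(a),np.sin(a)]);uy=np.array([-np.sin(a),np.cos(a)])
    O=c-.08*uy; print("folder O",O)
    L=dict(top=[(t(525,311),.139),(t(625,304),.139),(t(410,199),.06),(t(450,417),.07)],scene=[(s(95,125),.139),(s(200,105),.139),(s(357,300),.06),(s(254,122),.07)])[cam]
    for p,z in L:
        w=onz(cam,p,z)[:2]-O; print(np.round([w@ux,w@uy],4))
E
```

```text
top [0.56353138 0.10917943 0.12824688] 7.34800471471685 0.0007185473492113403
tip [0.56359203 0.16380466] 0.054625265147566736 dial deg -7.41161706651796
tip [0.56359203 0.16380466] 0.05671119724839813 dial deg -9.121684999480673
folder O [0.57376303 0.02983642]
[-0.0261 -0.1026]
[-0.0294 -0.1626]
[ 0.0632 -0.0461]
[-0.0785 -0.053 ]
scene [0.56749095 0.10782365 0.13350449] 7.649243804373221 0.0005525480823054263
tip [0.56843612 0.16214135] 0.05432592281138014 dial deg -8.646137538160797
tip [0.56843612 0.16214135] 0.055892534582092104 dial deg -8.688567182760394
folder O [0.57813961 0.02853553]
[-0.0404 -0.156 ]
[-0.0345 -0.0985]
[ 0.0623 -0.0455]
[-0.081 -0.051]
```

```bash
cat >> h.py <<'E'
def state():
    s=manip.sense(); q=s["tcp_rot"]; M=R.from_quat([q[1],q[2],q[3],q[0]]).as_matrix()
    return s,s["ee_pos"],M
def go(target,zaz=None):
    s,p,M=state()
    print("t",round(s["time"],2),"p",p.round(4),"F",s["contact_force"].round(1),"w",round(s["width"],2),"q",s["joint_pos"].round(2))
    print("x",M[:,0].round(3),"y",M[:,1].round(3),"z",M[:,2].round(3))
    print("shift cm",(M.T@(np.array(target)-p)*100).round(2))
    if zaz is not None:
        z=np.array([np.cos(np.radians(zaz)),np.sin(np.radians(zaz)),0]);x=np.array([0,0,-1.])
        for sg in(1,-1):
            G=np.c_[x,np.cross(sg*z,x),sg*z]
            print("rotvec deg",sg,np.degrees(R.from_matrix(M.T@G).as_rotvec()).round(1))
E
python3 - <<'E'
from h import *
go([.52,.15,.2],89)
E
```

```text
t 0.2 p [0.1271 0.5091 0.2309] F [ 0.5  0.1 -0.8] w 1.0 q [ 1.18  0.34  1.52  0.    1.28 -0.15]
x [-0.    -0.001 -1.   ] y [-0.97   0.242  0.   ] z [ 0.242  0.97  -0.001]
shift cm [  3.1  -46.82 -25.32]
rotvec deg 1 [-13.   -0.1  -0. ]
rotvec deg -1 [ 1.67e+02 -0.00e+00  1.00e-01]
```

Call:
play_rows --targets '[{"gripper":0,"y":-3.5,"z":-2},{"gripper":0,"y":-3.5,"z":-2},{"gripper":0,"y":-3.5,"z":-2},{"gripper":0,"y":-3.5,"z":-2},{"gripper":0,"y":-3.5,"z":-2},{"gripper":0,"y":-3.5,"z":-2},{"gripper":0,"y":-3.5,"z":-2},{"gripper":0,"y":-3.5,"z":-2},{"gripper":0,"y":-3.5,"z":-2},{"gripper":0,"y":-3.5,"z":-2},{"gripper":0,"y":-3.5,"z":-2},{"gripper":0,"y":-3.5,"z":-2},{"gripper":0,"y":-2.5,"z":-1.8},{"gripper":0,"wx":-6.5},{"gripper":0,"wx":-6.5},{"gripper":0}]'

```text
validation failed for argument at $.ta...
```

```bash
python3 - <<'E'
from h import *
import cv2
go([.50,.13,.231],89)
s,p,M=state(); print(repr(p),repr(s["tcp_rot"]))
im=manip.snapshot("wrist"); cv2.imwrite("pics/w1.png",im[:,:,::-1])
E
```

```text
t 0.2 p [0.1271 0.5091 0.2309] F [ 0.5  0.1 -0.8] w 1.0 q [ 1.18  0.34  1.52  0.    1.28 -0.15]
x [-0.    -0.001 -1.   ] y [-0.97   0.242  0.   ] z [ 0.242  0.97  -0.001]
shift cm [ 1.000e-02 -4.536e+01 -2.774e+01]
rotvec deg 1 [-13.   -0.1  -0. ]
rotvec deg -1 [ 1.67e+02 -0.00e+00  1.00e-01]
array([0.12714314, 0.5091373 , 0.23089509]) array([ 0.55703309, -0.43534974,  0.55760259,  0.43504494])
```

View pics/w1.png

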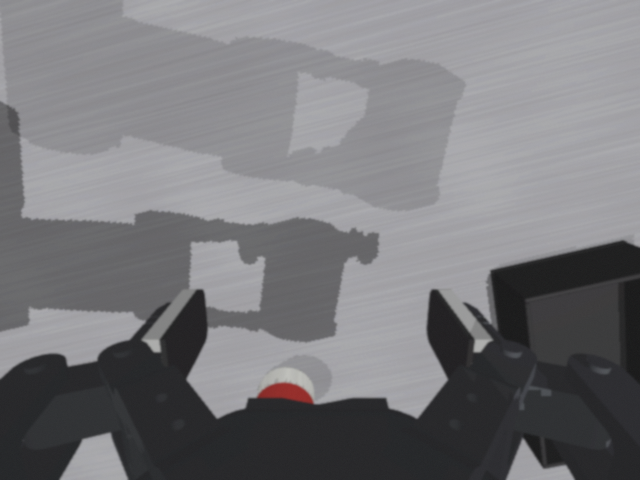

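Call:
play_rows --targets '[{"gripper":0,"x":0,"y":-3.5,"z":-2,"wx":0,"wy":0,"wz":0},{"gripper":0,"x":0,"y":-3.5,"z":-2,"wx":0,"wy":0,"wz":0},{"gripper":0,"x":0,"y":-3.5,"z":-2,"wx":0,"wy":0,"wz":0},{"gripper":0,"x":0,"y":-3.5,"z":-2,"wx":0,"wy":0,"wz":0},{"gripper":0,"x":0,"y":-3.5,"z":-2,"wx":0,"wy":0,"wz":0},{"gripper":0,"x":0,"y":-3.5,"z":-2,"wx":0,"wy":0,"wz":0},{"gripper":0,"x":0,"y":-3.5,"z":-2,"wx":0,"wy":0,"wz":0},{"gripper":0,"x":0,"y":-3.5,"z":-2,"wx":0,"wy":0,"wz":0},{"gripper":0,"x":0,"y":-3.5,"z":-2,"wx":0,"wy":0,"wz":0},{"gripper":0,"x":0,"y":-3.5,"z":-2,"wx":0,"wy":0,"wz":0},{"gripper":0,"x":0,"y":-3.5,"z":-2,"wx":0,"wy":0,"wz":0},{"gripper":0,"x":0,"y":-3.5,"z":-2,"wx":0,"wy":0,"wz":0},{"gripper":0,"x":0,"y":-2.5,"z":-1.8,"wx":0,"wy":0,"wz":0},{"gripper":0,"x":0,"y":0,"z":0,"wx":-6.5,"wy":0,"wz":0},{"gripper":0,"x":0,"y":0,"z":0,"wx":-6.5,"wy":0,"wz":0},{"gripper":0,"x":0,"y":0,"z":0,"wx":0,"wy":0,"wz":0}]'

```text
time: 1.85
ee_pos: [0.5112, 0.1358, 0.2287]
tcp_rot: [0.502, -0.498, 0.502, 0.498]
contact_force: [-0.7, 0.2, -1.0]
width: 0.004
```

```bash
python3 - <<'E'
from h import *
import cv2
go([.50,.13,.231],89)
s,p,M=state(); print(repr(p),repr(s["tcp_rot"]))
im=manip.snapshot("wrist"); cv2.imwrite("pics/w2.png",im[:,:,::-1])
E
```

```text
t 1.85 p [0.5112 0.1358 0.2287] F [-0.7  0.2 -1. ] w 0.0 q [ 0.11  0.35  1.52  0.    1.27 -1.45]
x [-0.001  0.    -1.   ] y [-1.     0.009  0.001] z [0.009 1.    0.   ]
shift cm [-0.22  1.11 -0.59]
rotvec deg 1 [ 0.5  0.  -0. ]
rotvec deg -1 [-179.5    0.     0. ]
array([0.51117485, 0.13575658, 0.22874737]) array([ 0.50218771, -0.49754213,  0.50244138,  0.49780718])
```

View pics/w2.png

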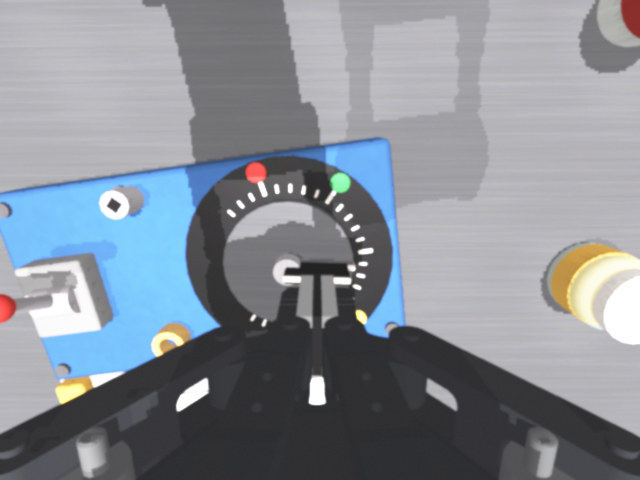

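```bash
python3 - <<'E'
from h import *
from scipy.optimize import least_squares
s,p,M=state();ee=(p,s["tcp_rot"])
P={k:onz("wrist",v,z,ee) for k,v,z in [("r",(256.5,171.5),.046),("g",(341,182.5),.046),("tip",(350,281),.084),("in",(292,279),.084),("sock",(120,204),.07),("bush",(170,336),.06),("faceBot0",(350,274),.084),("corner",(386,139),.04)]}
for k in P: print(k,P[k].round(4))
A=dict(r=100,g=50)
f=lambda x:np.concatenate([x[:2]+.088*np.array([-np.sin(x[2]+np.radians(A[k])),np.cos(x[2]+np.radians(A[k]))])-P[k][:2] for k in A])
r=least_squares(f,[.56,.1,.13]);print(r.x,np.degrees(r.x[2]),r.fun)
E
```

```text
r [0.4797 0.0843 0.046 ]
g [0.4901 0.1579 0.046 ]
tip [0.567  0.1635 0.084 ]
in [0.5647 0.1151 0.084 ]
sock [ 0.5022 -0.026   0.07  ]
bush [ 0.6316 -0.0039  0.06  ]
faceBot0 [0.5608 0.1634 0.084 ]
corner [0.4537 0.197  0.04  ]
[0.56385083 0.10984462 0.12044391] 6.900927941518429 [-2.84496454e-06 -1.99928563e-05  2.84496679e-06  1.99928560e-05]
```

Call:
play_rows --targets '[{"gripper":0,"x":2.5,"y":-0.7,"z":0.7,"wx":0,"wy":0,"wz":0},{"gripper":0,"x":4,"y":-0.5,"z":0.6,"wx":0,"wy":0,"wz":0},{"gripper":0,"x":4,"y":0,"z":0,"wx":0,"wy":0,"wz":0},{"gripper":0,"x":3,"y":0,"z":0,"wx":0,"wy":0,"wz":0},{"gripper":0,"x":1.5,"y":0,"z":0,"wx":0,"wy":0,"wz":0},{"gripper":0,"x":0,"y":0,"z":0,"wx":0,"wy":0,"wz":0}]'

```text
time: 2.5
ee_pos: [0.5243, 0.1517, 0.0758]
tcp_rot: [0.509, -0.494, 0.505, 0.492]
contact_force: [-1.4, -0.4, 0.7]
width: -0.001
```

```bash
python3 - <<'E'
from h import *
import cv2
go([.525,.149,.065],89)
im=manip.snapshot("wrist"); cv2.imwrite("pics/w3.png",im[:,:,::-1])
im=manip.snapshot("scene"); cv2.imwrite("pics/s3.png",cv2.resize(im[230:380,285:485,::-1],(800,600),interpolation=cv2.INTER_CUBIC))
E
```

```text
t 2.5 p [0.5243 0.1517 0.0758] F [-1.4 -0.4  0.7] w -0.0 q [ 0.14  0.55  1.67  0.    0.92 -1.4 ]
x [ 0.005  0.001 -1.   ] y [-1.     0.028 -0.005] z [0.028 1.    0.001]
shift cm [ 1.08 -0.08 -0.26]
rotvec deg 1 [-0.6  0.1  0.3]
rotvec deg -1 [ 1.794e+02  4.000e-01 -1.000e-01]
```

View pics/w3.png

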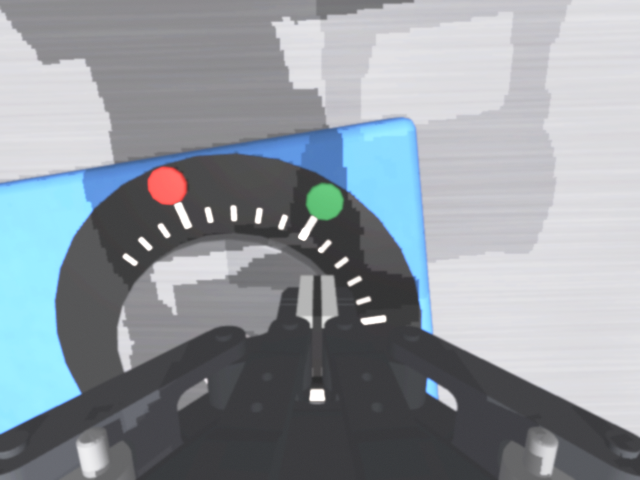

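View pics/s3.png

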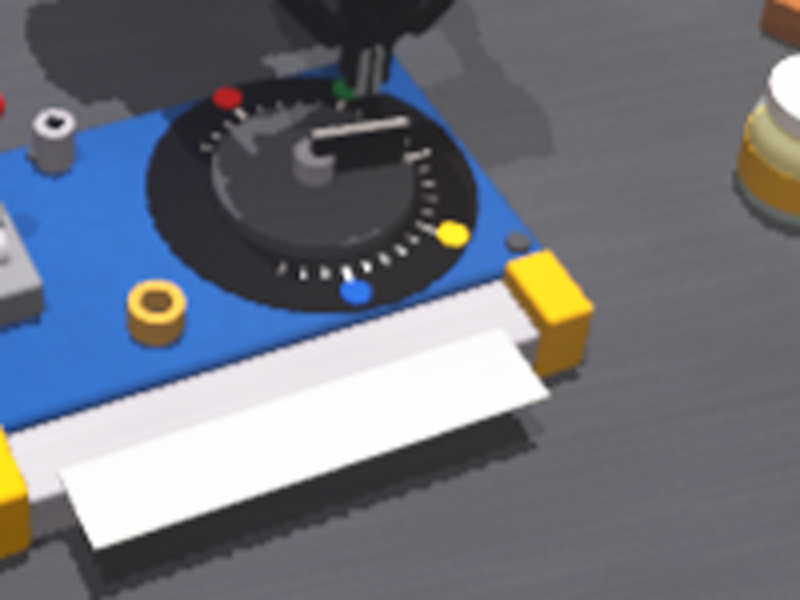

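Call:
play_rows --targets '[{"gripper":0,"x":1.2,"y":0,"z":0,"wx":0,"wy":0,"wz":0},{"gripper":0,"x":0,"y":-1,"z":0,"wx":0,"wy":0,"wz":0},{"gripper":0,"x":0,"y":-0.8,"z":0,"wx":0,"wy":0,"wz":0},{"gripper":0,"x":0,"y":0,"z":0,"wx":0,"wy":0,"wz":0}]'

```text
time: 3.0
ee_pos: [0.5469, 0.1521, 0.069]
tcp_rot: [0.512, -0.496, 0.502, 0.489]
contact_force: [-0.2, 0.3, -0.4]
width: -0.004
```

```bash
python3 - <<'E'
from h import *
go([.55,.151,.065],89)
E
```

```text
t 3.0 p [0.5469 0.1521 0.069 ] F [-0.2  0.3 -0.4] w -0.0 q [ 0.14  0.58  1.62  0.    0.92 -1.41]
x [ 0.017  0.003 -1.   ] y [-0.999  0.029 -0.017] z [0.029 1.    0.003]
shift cm [ 0.4 -0.3 -0.1]
rotvec deg 1 [-0.7  0.2  1. ]
rotvec deg -1 [179.3   1.5  -0.3]
```

Call:
play_rows --targets '[{"gripper":0,"x":0.4,"y":0,"z":0,"wx":0,"wy":0,"wz":1},{"gripper":0,"x":0,"y":-0.4,"z":0,"wx":0,"wy":0,"wz":0},{"gripper":0,"x":0,"y":-0.4,"z":0,"wx":2,"wy":0,"wz":0},{"gripper":0,"x":0,"y":-0.4,"z":0,"wx":4,"wy":0,"wz":0},{"gripper":0,"x":0,"y":-0.4,"z":0,"wx":5,"wy":0,"wz":0}]'

```text
time: 3.5
ee_pos: [0.5584, 0.1529, 0.0643]
tcp_rot: [0.551, -0.436, 0.556, 0.445]
contact_force: [-4.1, 4.2, 2.4]
width: 0.004
```

```bash
python3 - <<'E'
from h import *
import cv2
go([.5816,.151,.065],47.5)
im=manip.snapshot("scene"); cv2.imwrite("pics/s4.png",cv2.resize(im[230:380,285:485,::-1],(800,600),interpolation=cv2.INTER_CUBIC))
E
```

```text
t 3.5 p [0.5584 0.1529 0.0643] F [-4.1  4.2  2.4] w 0.0 q [ 0.13  0.62  1.57  0.01  0.97 -1.22]
x [-0.013  0.006 -1.   ] y [-0.974  0.225  0.014] z [0.225 0.974 0.003]
shift cm [-0.1  -2.31  0.34]
rotvec deg 1 [29.5 -0.1 -0.8]
rotvec deg -1 [-1.505e+02  1.100e+00 -1.000e-01]
```

View pics/s4.png

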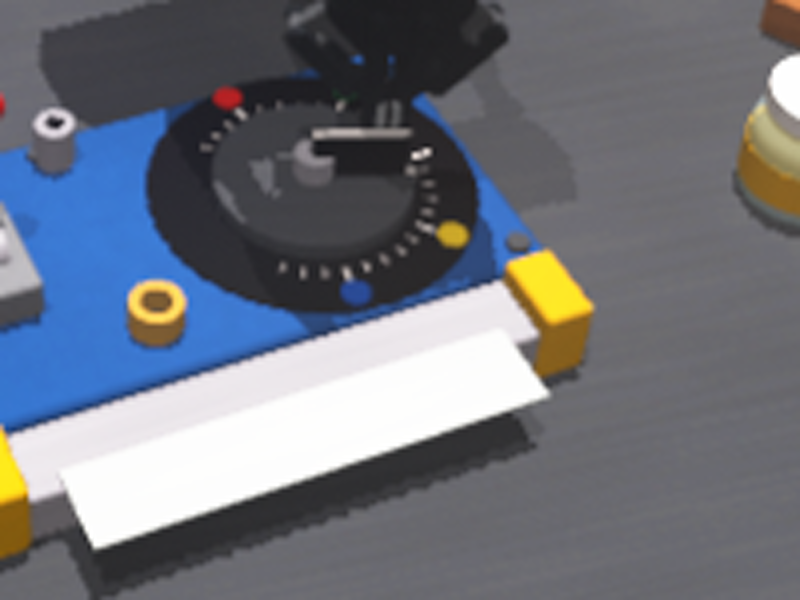

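Call:
play_rows --targets '[{"gripper":0,"x":0,"y":-0.4,"z":0,"wx":3,"wy":0,"wz":0},{"gripper":0,"x":0,"y":-0.4,"z":0.1,"wx":4,"wy":0,"wz":0},{"gripper":0,"x":0,"y":-0.4,"z":0.1,"wx":4,"wy":0,"wz":0},{"gripper":0,"x":0,"y":-0.4,"z":0.1,"wx":4,"wy":0,"wz":0}]'

```text
time: 3.95
ee_pos: [0.5701, 0.1527, 0.0638]
tcp_rot: [0.602, -0.354, 0.614, 0.368]
contact_force: [-4.8, 1.1, 4.5]
width: 0.001
```

```bash
python3 - <<'E'
from h import *
import cv2
go([.5816,.151,.065],47.5)
im=manip.snapshot("scene"); cv2.imwrite("pics/s5.png",cv2.resize(im[230:380,285:485,::-1],(800,600),interpolation=cv2.INTER_CUBIC))
E
```

```text
t 3.95 p [0.5701 0.1527 0.0638] F [-4.8  1.1  4.5] w 0.0 q [ 0.13  0.64  1.52  0.01  1.   -0.95]
x [-0.024  0.008 -1.   ] y [-0.878  0.479  0.025] z [ 0.479  0.878 -0.005]
shift cm [-0.15 -1.08  0.4 ]
rotvec deg 1 [13.9 -0.5 -1.4]
rotvec deg -1 [-166.1    2.    -0.7]
```

View pics/s5.png

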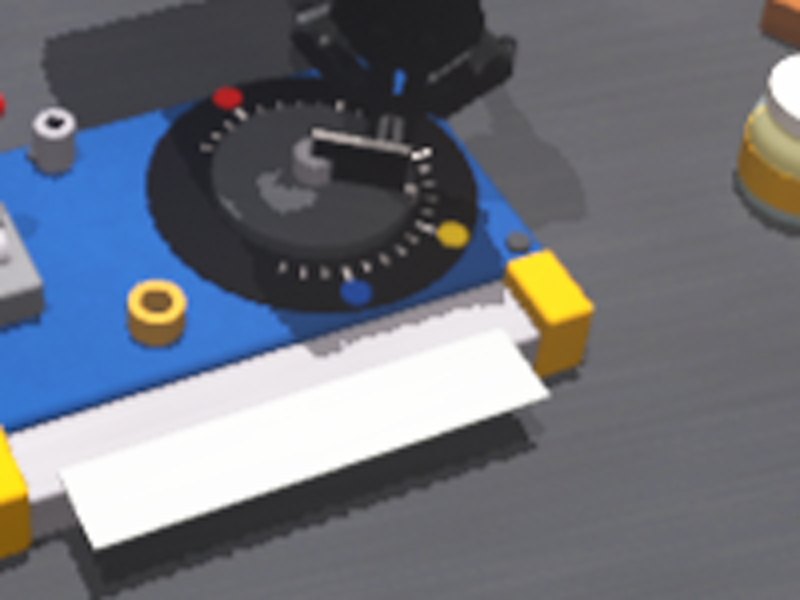

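```bash
cat >> h.py <<'E'
def dial(u,v,x0=285):
    c=np.array([.5675,.1078]);e=onz("scene",(x0+(u+.5)/4-.5,230+(v+.5)/4-.5),.084)[:2]-c
    print("r",np.linalg.norm(e),"dial",np.degrees(np.arctan2(-e[0],e[1])-.1335))
E
python3 - <<'E'
from h import *
for p in [(406,121),(411,131),(413,151)]: dial(*p)
E
```

```text
r 0.05434941260958366 dial -8.635904075835768
r 0.0549783277658033 dial -17.730568465322953
r 0.055529310728881294 dial -35.09567015342157
```

Call:
play_rows --targets '[{"gripper":0,"x":-0.1,"y":-0.4,"z":0.1,"wx":4,"wy":0,"wz":-1},{"gripper":0,"x":0,"y":-0.4,"z":0.1,"wx":4,"wy":0,"wz":0}]'

```text
time: 4.2
ee_pos: [0.5761, 0.1513, 0.0637]
tcp_rot: [0.628, -0.314, 0.637, 0.319]
contact_force: [-3.2, 2.3, 4.6]
width: -0.001
```

```bash
python3 - <<'E'
from h import *
import cv2
go([.5816,.151,.065],47.5)
im=manip.snapshot("scene"); cv2.imwrite("pics/s6.png",cv2.resize(im[230:380,285:485,::-1],(800,600),interpolation=cv2.INTER_CUBIC))
E
```

```text
t 4.2 p [0.5761 0.1513 0.0637] F [-3.2  2.3  4.6] w -0.0 q [ 0.13  0.65  1.51  0.    1.   -0.8 ]
x [-0.014 -0.    -1.   ] y [-0.801  0.599  0.011] z [ 0.599  0.801 -0.009]
shift cm [-0.14 -0.45  0.3 ]
rotvec deg 1 [ 5.7 -0.5 -0.6]
rotvec deg -1 [-174.3    0.9   -0.8]
```

View pics/s6.png

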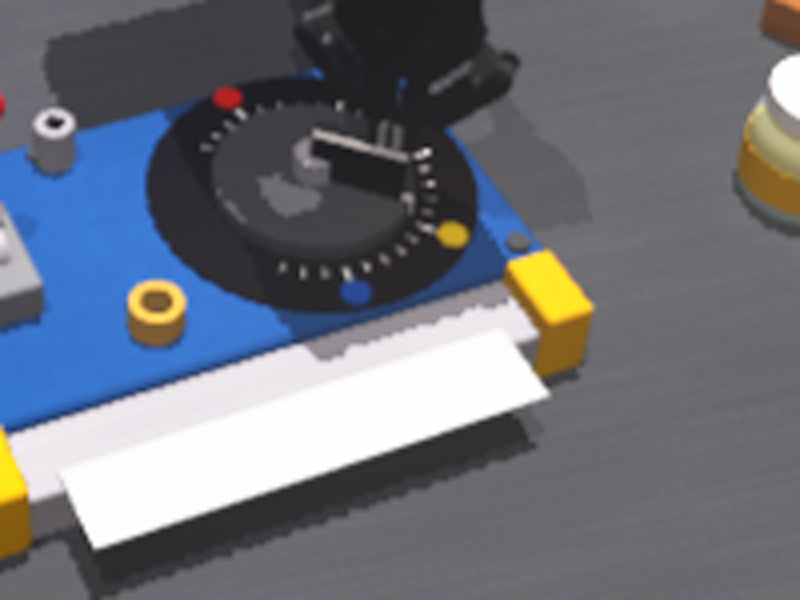

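```bash
python3 - <<'E'
from h import *
for p in [(408,157),(410,158)]: dial(*p)
# predicted px of tip at several dial angles
for d in (-40,-45,-50):
    a=np.radians(d)+.1335; q=proj("scene",[.5675-.054*np.sin(a),.1078+.054*np.cos(a),.084]); q2=proj("scene",[.5675-.06*np.sin(a),.1078+.06*np.cos(a),.054])
    print(d,(np.array([q,q2])-[285,230])*4)
E
```

```text
r 0.05362032574412724 dial -41.074530280137395
r 0.05487792632728693 dial -41.521526621507725
-40 [[407.53090121 154.48236941]
 [412.51615538 194.20524775]]
-45 [[405.49794952 159.87386931]
 [410.30909042 200.23143587]]
-50 [[402.75351708 165.09799379]
 [407.32202843 206.07399136]]
```

Call:
play_rows --targets '[{"gripper":0,"x":-0.1,"y":-0.4,"z":0.1,"wx":3,"wy":0,"wz":0},{"gripper":0,"x":0,"y":-0.3,"z":0.1,"wx":3,"wy":0,"wz":0}]'

```text
time: 4.45
ee_pos: [0.5811, 0.1495, 0.0634]
tcp_rot: [0.642, -0.28, 0.654, 0.286]
contact_force: [-4.8, 2.3, 4.0]
width: -0.002
```

```bash
python3 - <<'E'
from h import *
import cv2
go([.5816,.151,.065],47.5)
im=manip.snapshot("scene"); cv2.imwrite("pics/s7.png",cv2.resize(im[240:315,350:450,::-1],(800,600),interpolation=cv2.INTER_CUBIC))
for d in (-40,-45,-50):
    a=np.radians(d)+.1335; q=proj("scene",[.5675-.054*np.sin(a),.1078+.054*np.cos(a),.084]); q2=proj("scene",[.5675-.06*np.sin(a),.1078+.06*np.cos(a),.054])
    print(d,(np.array([q,q2])-[350,240]+.5)*8-.5)
E
```

```text
t 4.45 p [0.5811 0.1495 0.0634] F [-4.8  2.3  4. ] w -0.0 q [ 0.12  0.66  1.49  0.    1.01 -0.7 ]
x [-0.019  0.001 -1.   ] y [-0.733  0.68   0.015] z [ 0.68   0.733 -0.012]
shift cm [-0.16  0.07  0.14]
rotvec deg 1 [-0.3 -0.7 -0.9]
rotvec deg -1 [179.7  -1.3   1.1]
-40 [[298.56180241 232.46473882]
 [308.53231076 311.91049551]]
-45 [[294.49589903 243.24773862]
 [304.11818083 323.96287174]]
-50 [[289.00703416 253.69598757]
 [298.14405687 335.64798273]]
```

View pics/s7.png

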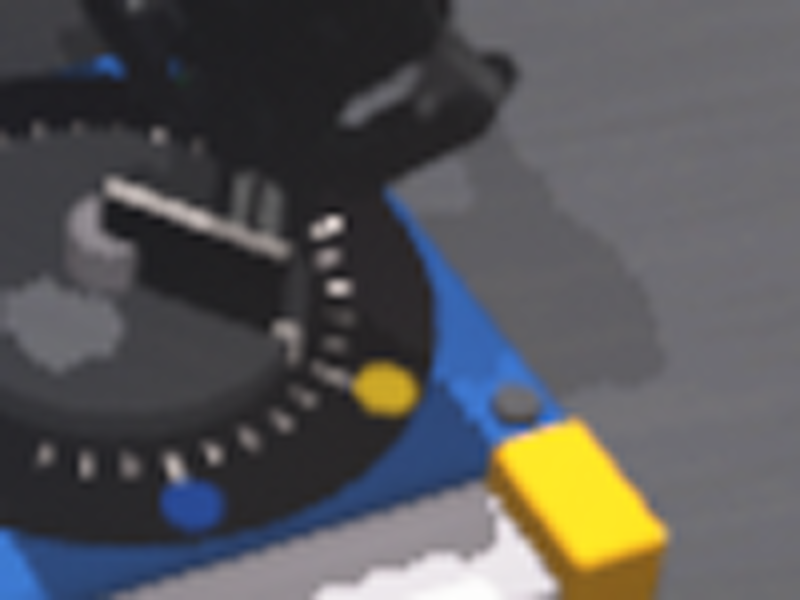

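Call:
play_rows --targets '[{"gripper":0,"x":0,"y":1,"z":0,"wx":0,"wy":0,"wz":0},{"gripper":0,"x":0,"y":1.5,"z":0,"wx":0,"wy":0,"wz":0},{"gripper":0,"x":-3,"y":0,"z":0,"wx":0,"wy":0,"wz":0},{"gripper":0,"x":-5,"y":0,"z":0,"wx":0,"wy":0,"wz":0},{"gripper":0,"x":-5,"y":0,"z":0,"wx":0,"wy":0,"wz":0},{"gripper":0,"x":-3,"y":0,"z":0,"wx":-8,"wy":0,"wz":0},{"gripper":0,"x":0,"y":-2,"z":-1,"wx":-8,"wy":0,"wz":0},{"gripper":0,"x":0,"y":-3,"z":-1,"wx":-8,"wy":0,"wz":0},{"gripper":0,"x":0,"y":-3,"z":-1,"wx":-8,"wy":0,"wz":0},{"gripper":0,"x":0,"y":-2,"z":-1,"wx":-8,"wy":0,"wz":0},{"gripper":0,"x":0,"y":0,"z":0,"wx":0,"wy":0,"wz":0}]'

```text
time: 5.6
ee_pos: [0.6391, 0.0994, 0.2305]
tcp_rot: [0.495, -0.499, 0.502, 0.504]
contact_force: [-0.9, 0.6, 0.0]
width: 0.004
```

```bash
python3 - <<'E'
from h import *
import cv2
go([.65,.11,.2],90)
im=manip.snapshot("wrist"); cv2.imwrite("pics/w8.png",im[:,:,::-1])
im=manip.snapshot("scene"); cv2.imwrite("pics/s8.png",im[:,:,::-1])
im=manip.snapshot("top"); cv2.imwrite("pics/t8.png",im[:,:,::-1])
E
```

```text
t 5.6 p [0.6391 0.0994 0.2305] F [-0.9  0.6  0. ] w 0.0 q [ 0.04  0.58  1.14 -0.    1.43 -1.54]
x [-0.012 -0.002 -1.   ] y [-1.    -0.005  0.012] z [-0.005  1.    -0.002]
shift cm [ 3.03 -1.13  1.06]
rotvec deg 1 [ 0.3 -0.1 -0.7]
rotvec deg -1 [-179.7    1.    -0.2]
```

View pics/w8.png

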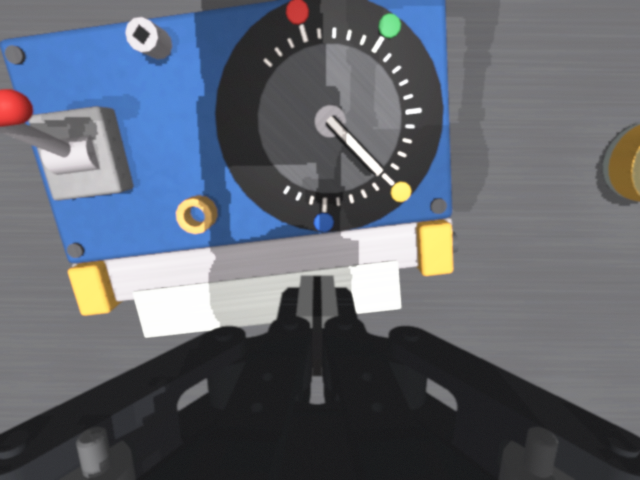

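View pics/s8.png

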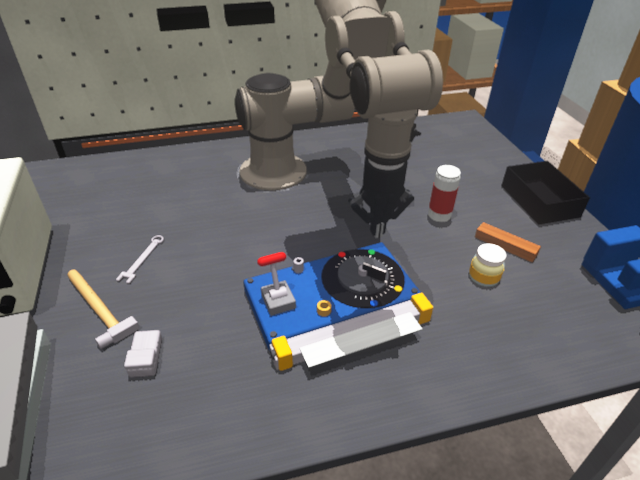

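```bash
python3 - <<'E'
import cv2
im=cv2.imread("pics/w8.png")
cv2.imwrite("pics/w8z.png",cv2.resize(im[100:220,300:440],(700,600),interpolation=cv2.INTER_CUBIC))
from h import *
hsv=cv2.cvtColor(im,cv2.COLOR_BGR2HSV)
import scipy.ndimage as nd
s,p,M=state();ee=(p,s["tcp_rot"])
def cen(lo,hi,box):
    m=cv2.inRange(hsv,lo,hi);x0,y0,x1,y1=box;mm=m[y0:y1,x0:x1]
    ys,xs=np.nonzero(mm);return (xs.mean()+x0,ys.mean()+y0),len(xs)
C=dict(r=cen((0,120,80),(8,255,255),(280,0,315,28)),g=cen((40,80,60),(85,255,255),(375,8,405,42)),y=cen((20,100,80),(35,255,255),(388,178,414,204)),b=cen((105,120,60),(125,255,255),(310,208,338,230)))
print(C)
P={k:onz("wrist",v[0],.046,ee)[:2] for k,v in C.items()}
from scipy.optimize import least_squares
A=dict(r=100,g=50,y=-50,b=-100)
f=lambda x:np.concatenate([x[:2]+.088*np.array([-np.sin(x[2]+np.radians(A[k])),np.cos(x[2]+np.radians(A[k]))])-P[k] for k in A])
r=least_squares(f,[.56,.1,.13]);print(r.x,np.degrees(r.x[2]),r.fun.round(4))
np.save("fit.npy",r.x)
E
```

```text
{'r': ((np.float64(297.0833333333333), np.float64(11.527777777777779)), 468), 'g': ((np.float64(389.1434782608696), np.float64(25.41521739130435)), 460), 'y': ((np.float64(400.2709497206704), np.float64(191.0949720670391)), 358), 'b': ((np.float64(323.2950819672131), np.float64(221.32459016393443)), 305)}
[0.56211416 0.11170998 0.12619851] 7.23064224015699 [-0.0008 -0.0003 -0.0005  0.0002  0.0004  0.0004  0.0008 -0.0002]
```

View pics/w8z.png

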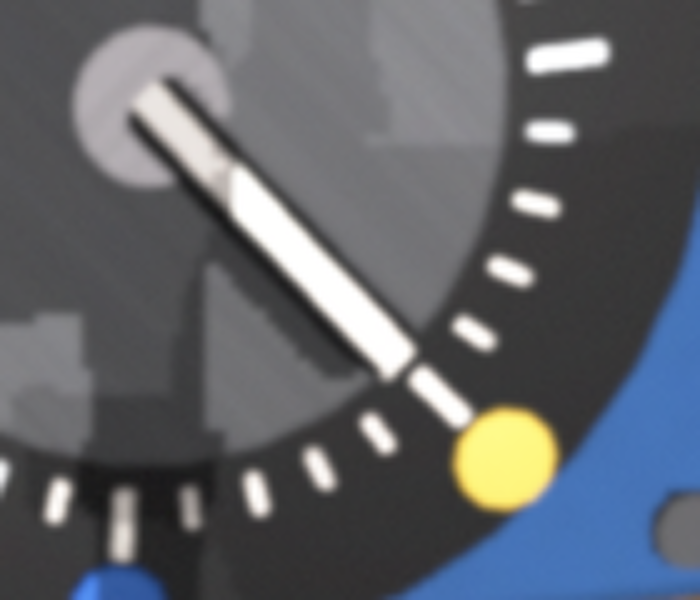

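```bash
python3 - <<'E'
from h import *
import cv2
from scipy import ndimage as nd
x=np.load("fit.npy");s,p,M=state();ee=(p,s["tcp_rot"])
im=cv2.imread("pics/w8.png"); g=im.min(2).astype(float)[100:220,300:440]
lab,n=nd.label(g>150)
for i in range(1,n+1):
    ys,xs=np.nonzero(lab==i)
    if len(xs)<6: continue
    rect=cv2.minAreaRect(np.c_[xs,ys].astype(np.float32)); vx,vy,cx,cy=cv2.fitLine(np.c_[xs,ys].astype(np.float32),cv2.DIST_L2,0,.01,.01).ravel()
    for z in(.084,.042):
        a=onz("wrist",(300+cx-8*vx,100+cy-8*vy),z,ee);b=onz("wrist",(300+cx+8*vx,100+cy+8*vy),z,ee);d=(b-a)[:2]
        c=onz("wrist",(300+cx,100+cy),z,ee)[:2]-x[:2]
        print(len(xs),(round(300+cx,1),round(100+cy,1)),z,"linedir",np.degrees(np.arctan2(-d[0],d[1])-x[2]).round(2),"pos az",np.degrees(np.arctan2(-c[0],c[1])-x[2]).round(2),"r",np.linalg.norm(c).round(4))
E
```

```text
1038 (np.float32(343.3), np.float32(134.3)) 0.084 linedir -51.34 pos az -52.89 r 0.0144
1038 (np.float32(343.3), np.float32(134.3)) 0.042 linedir -51.34 pos az -46.57 r 0.0167
89 (np.float32(412.9), np.float32(110.8)) 0.084 linedir 0.97 pos az -1.03 r 0.0619
89 (np.float32(412.9), np.float32(110.8)) 0.042 linedir 0.97 pos az -0.19 r 0.0724
40 (np.float32(409.5), np.float32(125.9)) 0.084 linedir -13.33 pos az -11.18 r 0.0598
40 (np.float32(409.5), np.float32(125.9)) 0.042 linedir -13.33 pos az -10.1 r 0.0698
36 (np.float32(406.7), np.float32(140.2)) 0.084 linedir -20.83 pos az -21.28 r 0.06
36 (np.float32(406.7), np.float32(140.2)) 0.042 linedir -20.83 pos az -20.03 r 0.0698
32 (np.float32(401.5), np.float32(153.7)) 0.084 linedir -32.12 pos az -31.4 r 0.0601
32 (np.float32(401.5), np.float32(153.7)) 0.042 linedir -32.12 pos az -30.02 r 0.0696
32 (np.float32(394.4), np.float32(166.1)) 0.084 linedir -40.41 pos az -41.45 r 0.0604
32 (np.float32(394.4), np.float32(166.1)) 0.042 linedir -40.41 pos az -39.98 r 0.0696
74 (np.float32(387.8), np.float32(179.0)) 0.084 linedir -49.1 pos az -51.3
[... 419 characters left out ...]
az -69.93 r 0.0698
8 (np.float32(300.2), np.float32(194.2)) 0.084 linedir 77.51 pos az -119.48 r 0.0606
8 (np.float32(300.2), np.float32(194.2)) 0.042 linedir 77.51 pos az -118.8 r 0.0677
31 (np.float32(350.8), np.float32(198.3)) 0.084 linedir -79.36 pos az -81.22 r 0.0616
31 (np.float32(350.8), np.float32(198.3)) 0.042 linedir -79.36 pos az -79.85 r 0.0697
31 (np.float32(311.0), np.float32(200.0)) 0.084 linedir 70.19 pos az -110.66 r 0.0623
31 (np.float32(311.0), np.float32(200.0)) 0.042 linedir 70.19 pos az -109.8 r 0.0699
33 (np.float32(324.1), np.float32(205.8)) 0.084 linedir 80.61 pos az -100.8 r 0.0654
33 (np.float32(324.1), np.float32(205.8)) 0.042 linedir 80.61 pos az -99.79 r 0.0736
```

```bash
cat > idx.py <<'E'
from h import *
import cv2
x=np.load("fit.npy")
def idx(f,box,ee,t):
    im=cv2.imread(f);x0,y0,x1,y1=box; g=im.min(2)[y0:y1,x0:x1]
    ys,xs=np.nonzero(g>t)
    W=np.array([onz("wrist",(a+x0,b+y0),.084,ee)[:2] for a,b in zip(xs,ys)])
    vx,vy,cx,cy=cv2.fitLine(W.astype(np.float32)*1000,cv2.DIST_HUBER,0,.01,.01).ravel()
    if vy<0: vx,vy=-vx,-vy
    c=W.mean(0)-x[:2]
    print(t,len(xs),"dir",np.degrees(np.arctan2(-vx,vy)-x[2]).round(2),"az of mean",np.degrees(np.arctan2(-c[0],c[1])-x[2]).round(2),"r",np.linalg.norm(c).round(4),"perp offset mm",(vx*(cy-1000*x[1])-vy*(cx-1000*x[0])).round(2))
E
python3 - <<'E'
from idx import *
s,p,M=state();ee=(p,s["tcp_rot"])
for t in(170,200,230): idx("pics/w8.png",(349,135,383,176),ee,t)
E
```

```text
170 372 dir -53.55 az of mean -51.69 r 0.0373 perp offset mm 1.25
200 340 dir -53.16 az of mean -51.87 r 0.0373 perp offset mm 0.88
230 301 dir -53.12 az of mean -51.7 r 0.0369 perp offset mm 0.95
```

```bash
cat > prof.py <<'E'
from h import *
import cv2
def line(f,a,b,cam,ee,z,hw=7,yaw=None,lo=90):
    g=cv2.imread(f).min(2).astype(np.float32);a=np.array(a,float);b=np.array(b,float);u=(b-a)/np.linalg.norm(b-a);n=np.array([-u[1],u[0]])
    pts=[];offs=np.arange(-hw,hw+.01,.25)
    for k in np.linspace(0,1,40):
        q=a+k*(b-a);xy=q+offs[:,None]*n
        v=cv2.remap(g,xy[:,0].astype(np.float32).reshape(1,-1),xy[:,1].astype(np.float32).reshape(1,-1),cv2.INTER_LINEAR).ravel()
        w=np.clip(v-lo,0,None); pts.append(q+n*(w@offs)/w.sum())
    W=np.array([onz(cam,p,z,ee)[:2] for p in pts])
    vx,vy,cx,cy=cv2.fitLine((W*1000).astype(np.float32),cv2.DIST_HUBER,0,.01,.01).ravel()
    if vy<0:vx,vy=-vx,-vy
    return W,np.degrees(np.arctan2(-vx,vy)),np.array([vx,vy])
E
python3 - <<'E'
from prof import *
x=np.load("fit.npy");s,p,M=state();ee=(p,s["tcp_rot"]);yw=np.degrees(x[2])
for lo in (120,160,200):
    W,d,v=line("pics/w8.png",(350,138),(377,168.5),"wrist",ee,.084,5,lo=lo)
    r=W-x[:2]; print(lo,d-yw,"perp",(v[0]*r[:,1]-v[1]*r[:,0]).round(5)[::8],"az ends",(np.degrees(np.arctan2(-r[:,0],r[:,1]))-yw).round(2)[[0,20,-1]])
im=cv2.imread("pics/s8.png");cv2.imwrite("pics/s8z.png",cv2.resize(im[240:315,340:440],(800,600),interpolation=cv2.INTER_CUBIC))
E
```

```text
120 -52.36247817765699 perp [0.00052 0.00035 0.0003  0.00032 0.00036] az ends [-50.87 -51.81 -51.94]
160 -52.16264144669996 perp [0.00038 0.00018 0.00012 0.00013 0.0002 ] az ends [-51.06 -51.88 -51.94]
200 -52.04564086686597 perp [3.2e-04 6.0e-05 3.0e-05 5.0e-05 1.1e-04] az ends [-51.11 -51.89 -51.93]
```

View pics/s8z.png

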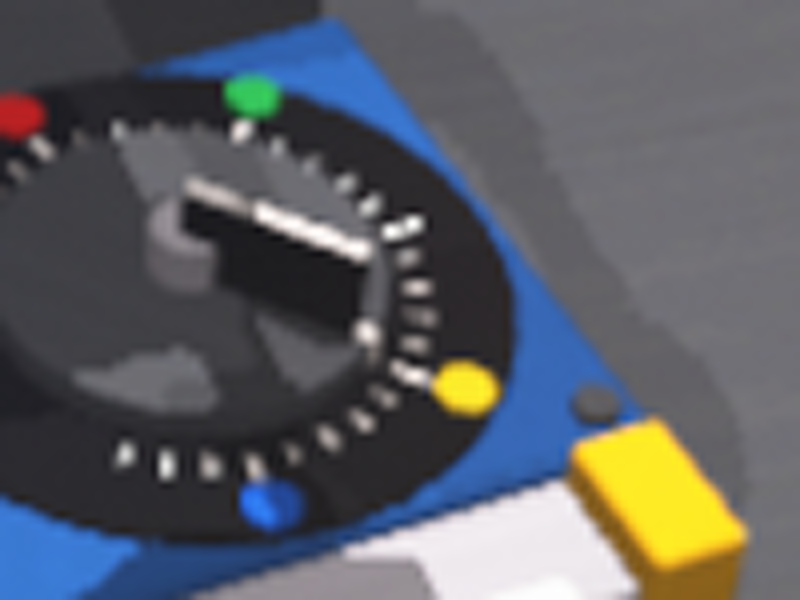

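```bash
python3 - <<'E'
from prof import *
z=lambda u,v:(340+(u+.5)/8-.5,240+(v+.5)/8-.5)
for lo in(90,130):
    W,d,v=line("pics/s8.png",z(205,192),z(362,246),"scene",None,.084,2.5,lo=lo)
    r=W-[.5675,.1078];print("dir",d-7.65,"az",(np.degrees(np.arctan2(-r[:,0],r[:,1]))-7.65).round(1)[[5,20,30,39]])
# magnets again in this picture
hsv=cv2.cvtColor(cv2.imread("pics/s8.png"),cv2.COLOR_BGR2HSV)
from scipy.optimize import least_squares
D={}
for k,lo,hi,b in [("r",(0,120,60),(8,255,255),(335,249,349,260)),("g",(40,80,60),(85,255,255),(366,247,378,257)),("y",(20,100,80),(33,255,255),(393,283,404,294)),("b",(108,150,60),(125,255,255),(368,299,380,307))]:
    m=cv2.inRange(hsv[b[1]:b[3],b[0]:b[2]],lo,hi);ys,xs=np.nonzero(m);D[k]=onz("scene",(xs.mean()+b[0],ys.mean()+b[1]),.045)[:2];print(k,len(xs),D[k].round(4))
A=dict(r=100,g=50,y=-50,b=-100)
f=lambda x:np.concatenate([x[:2]+.088*np.array([-np.sin(x[2]+np.radians(A[k])),np.cos(x[2]+np.radians(A[k]))])-D[k] for k in A])
q=least_squares(f,[.56,.1,.13]);print(q.x,np.degrees(q.x[2]),q.fun.round(4))
E
```

```text
dir -51.29975 az [-33.7 -46.1 -47.6 -48.6]
dir -7.65 az [-36.7 -47.4 -48.4 -48.9]
r 13 [0.4838 0.0809]
g 34 [0.4937 0.1549]
y 50 [0.6256 0.1732]
b 43 [0.655  0.1039]
[0.56729813 0.1077795  0.13489835] 7.729106123191139 [-0.0003  0.     -0.0008 -0.0002  0.0009 -0.0003  0.0003  0.0004]prof.py:9: RuntimeWarning: invalid value encountered in divide
  w=np.clip(v-lo,0,None); pts.append(q+n*(w@offs)/w.sum())
```

Call:
play_rows --targets '[{"gripper":0,"x":3,"y":0,"z":0.7,"wx":0,"wy":0,"wz":-0.7},{"gripper":0,"x":3,"y":0,"z":0.3,"wx":0,"wy":0,"wz":0},{"gripper":0,"x":1,"y":0,"z":0,"wx":0,"wy":0,"wz":0},{"gripper":0,"x":0,"y":0,"z":0,"wx":0,"wy":0,"wz":0}]'

```text
time: 6.15
ee_pos: [0.6341, 0.1157, 0.1614]
tcp_rot: [-0.5, 0.501, -0.499, -0.5]
contact_force: [-0.9, -0.7, 0.3]
width: -0.002
```

```bash
cat > meas.py <<'E'
from prof import *
from scipy.optimize import least_squares
s,p,M=state();ee=(p,s["tcp_rot"])
E
python3 - <<'E'
from meas import *
go([.614,.12,.066],46)
im=manip.snapshot("wrist"); cv2.imwrite("pics/w9.png",im[:,:,::-1])
E
```

```text
t 6.15 p [0.6341 0.1157 0.1614] F [-0.9 -0.7  0.3] w -0.0 q [ 0.06  0.62  1.27 -0.    1.26 -1.51]
x [ 0.002 -0.    -1.   ] y [-1.    -0.001 -0.002] z [-0.001  1.    -0.   ]
shift cm [9.53 2.03 0.43]
rotvec deg 1 [44.1  0.   0.1]
rotvec deg -1 [-135.9   -0.2    0. ]
```

View pics/w9.png

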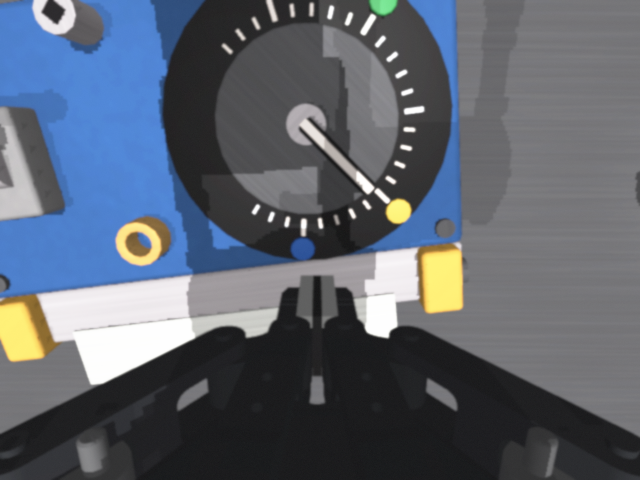

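```bash
cat >> meas.py <<'E'
from scipy import ndimage as nd
def fit(f,x0=(.5625,.1115,.126)):
    g=cv2.imread(f).min(2); lab,n=nd.label(g>130); x=np.array(x0)
    W=[onz("wrist",(c[1],c[0]),.0425,ee)[:2] for c in nd.center_of_mass(g>130,lab,range(1,n+1))]
    ar=nd.sum(g>130,lab,range(1,n+1))
    for it in range(4):
        S=[]
        for w,a in zip(W,ar):
            d=w-x[:2];r=np.hypot(*d);az=np.degrees(np.arctan2(-d[0],d[1])-x[2]);k=round(az/10)*10
            if 15<a<110 and .066<r<.072 and abs(az-k)<3 and k%50: S.append((w,k))
        q=least_squares(lambda x:np.concatenate([x[:2]+x[3]*np.array([-np.sin(x[2]+np.radians(k)),np.cos(x[2]+np.radians(k))])-w for w,k in S]),[*x[:3],.07]);x=q.x
    print("fit",x.round(4),"yaw",np.degrees(x[2]).round(2),len(S),"rms",np.sqrt((q.fun**2).mean()).round(5),[k for _,k in S]);return x
E
python3 - <<'E'
from meas import *
x=fit("pics/w9.png");yw=np.degrees(x[2])
for z in (.084,):
  for lo in (90,120,150):
    W,d,v=line("pics/w9.png",(312,129),(368,185),"wrist",ee,z,4,lo=lo)
    r=W-x[:2]; print(lo,"dir",d-yw,"az",(np.degrees(np.arctan2(-r[:,0],r[:,1]))-yw).round(2)[[5,15,25,39]],"perp mm",1000*(v[0]*r[:,1]-v[1]*r[:,0]).mean())
im=cv2.imread("pics/w9.png");cv2.imwrite("pics/w9z.png",cv2.resize(im[100:230,280:425],(725,650-60),interpolation=cv2.INTER_CUBIC))
E
```

```text
fit [0.5651 0.1094 0.1307 0.0695] yaw 7.49 22 rms 6e-05 [80, 90, 70, 60, 110, 120, 40, 130, 30, 20, 10, -10, -20, -30, -40, -60, -130, -70, -120, -110, -80, -90]
90 dir -51.27597925118838 az [-48.25 -50.44 -50.93 -50.84] perp mm 0.37367673468037366
120 dir -51.18098184518252 az [-48.69 -50.75 -51.13 -50.91] perp mm 0.23040305948114495
150 dir -51.021573275846585 az [-49.17 -51.2  -51.39 -50.99] perp mm 0.03359597852073574
```

View pics/w9z.png

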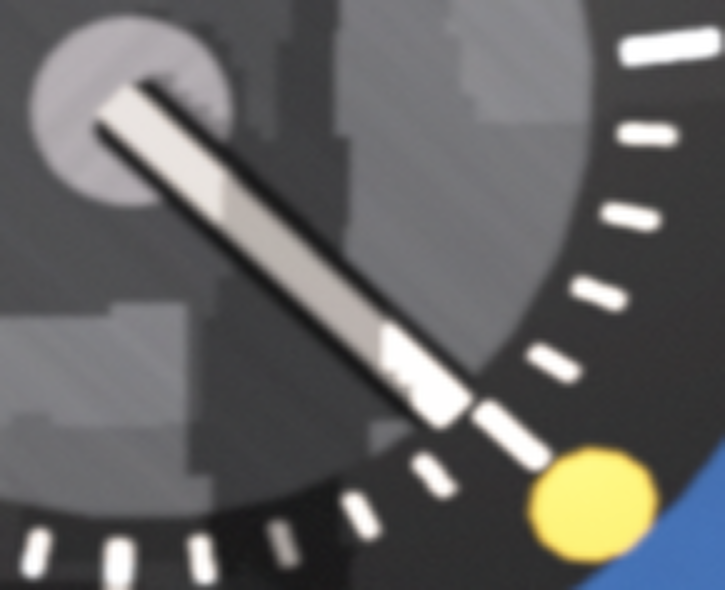

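Call:
play_rows --targets '[{"gripper":0,"x":-4,"y":0,"z":0,"wx":0,"wy":0,"wz":0},{"gripper":0,"x":-3.5,"y":1,"z":0,"wx":0,"wy":0,"wz":0},{"gripper":0,"x":0,"y":2.5,"z":-2,"wx":0,"wy":0,"wz":0},{"gripper":0,"x":0,"y":2.5,"z":-3.5,"wx":0,"wy":0,"wz":0},{"gripper":0,"x":0,"y":2.5,"z":-3.5,"wx":0,"wy":0,"wz":0},{"gripper":0,"x":0,"y":2.5,"z":-3.5,"wx":0,"wy":0,"wz":0},{"gripper":0,"x":0,"y":2.5,"z":-3.5,"wx":0,"wy":0,"wz":0},{"gripper":0,"x":0,"y":1,"z":-3.5,"wx":0,"wy":0,"wz":0},{"gripper":0,"x":0,"y":0,"z":-3,"wx":-4,"wy":0,"wz":0},{"gripper":0,"x":0,"y":0,"z":0,"wx":-4,"wy":0,"wz":0},{"gripper":0,"x":0,"y":0,"z":0,"wx":0,"wy":0,"wz":0}]'

```text
time: 7.3
ee_pos: [0.4881, -0.1165, 0.2585]
tcp_rot: [-0.469, 0.546, -0.456, -0.523]
contact_force: [0.7, -0.5, 0.4]
width: 0.002
```

```bash
python3 - <<'E'
from meas import *
go([.498,-.111,.132],97.5)
im=manip.snapshot("wrist"); cv2.imwrite("pics/w10.png",im[:,:,::-1])
im=manip.snapshot("scene"); cv2.imwrite("pics/s10.png",im[:,:,::-1])
im=manip.snapshot("top"); cv2.imwrite("pics/t10.png",im[:,:,::-1])
E
```

```text
t 7.3 p [ 0.4881 -0.1165  0.2585] F [ 0.7 -0.5  0.4] w 0.0 q [-0.39  0.26  1.57  0.01  1.28 -2.11]
x [ 0.036 -0.008 -0.999] y [-0.989 -0.144 -0.034] z [-0.144  0.99  -0.013]
shift cm [12.67 -0.62  0.57]
rotvec deg 1 [ 0.8 -0.7  2. ]
rotvec deg -1 [-179.2   -3.1   -1.2]
```

View pics/w10.png

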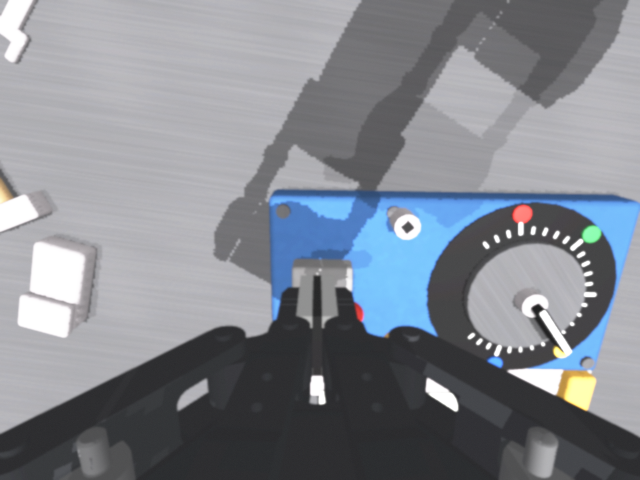

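View pics/s10.png

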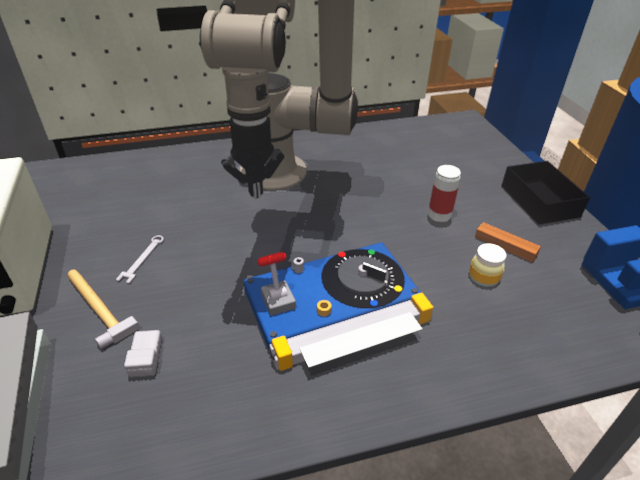

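Call:
play_rows --targets '[{"gripper":0,"x":2,"y":0,"z":0.5,"wx":0.8,"wy":-0.7,"wz":2},{"gripper":0,"x":4,"y":0,"z":0,"wx":0,"wy":0,"wz":0},{"gripper":0,"x":4,"y":0,"z":0,"wx":0,"wy":0,"wz":0},{"gripper":0,"x":2.5,"y":0,"z":0,"wx":0,"wy":0,"wz":0},{"gripper":0,"x":0.7,"y":0,"z":0,"wx":0,"wy":0,"wz":0},{"gripper":0,"x":0,"y":0,"z":0,"wx":0,"wy":0,"wz":0}]'

```text
time: 8.05
ee_pos: [0.4914, -0.1066, 0.1248]
tcp_rot: [-0.467, 0.533, -0.466, -0.53]
contact_force: [-0.7, -0.4, 0.1]
width: 0.002
```

```bash
python3 - <<'E'
from meas import *
go([.5755+.02*.9915+.13*.1303,.0301+.02*.1303-.13*.9915,.132],97.5)
im=manip.snapshot("scene"); cv2.imwrite("pics/s11.png",cv2.resize(im[180:330,200:400,::-1],(800,600),interpolation=cv2.INTER_CUBIC))
E
```

```text
t 8.05 p [ 0.4914 -0.1066  0.1248] F [-0.7 -0.4  0.1] w 0.0 q [-0.37  0.42  1.74 -0.    0.98 -2.07]
x [ 0.004 -0.002 -1.   ] y [-0.992 -0.129 -0.004] z [-0.129  0.992 -0.003]
shift cm [ -0.68 -12.13  -0.53]
rotvec deg 1 [-0.1 -0.2  0.2]
rotvec deg -1 [179.9   0.3   0.3]
```

View pics/s11.png

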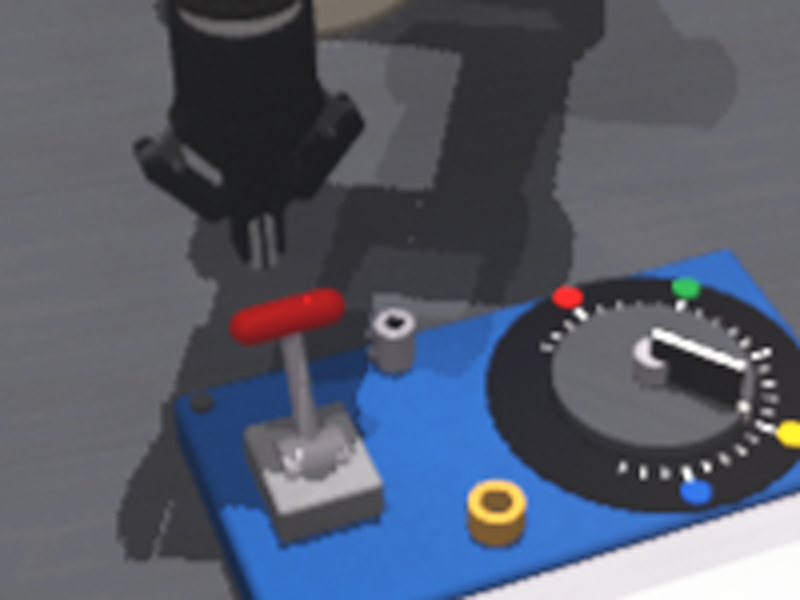

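Call:
play_rows --targets '[{"gripper":0,"x":-0.8,"y":-1,"z":-0.3,"wx":0,"wy":0,"wz":0},{"gripper":0,"x":0,"y":-1.2,"z":-0.2,"wx":0,"wy":0,"wz":0},{"gripper":0,"x":0,"y":-1,"z":0,"wx":0,"wy":0,"wz":0},{"gripper":0,"x":0,"y":-0.6,"z":0,"wx":0,"wy":0,"wz":0},{"gripper":0,"x":0,"y":-0.6,"z":0,"wx":0,"wy":0,"wz":0},{"gripper":0,"x":0,"y":-0.6,"z":0,"wx":0,"wy":0,"wz":0},{"gripper":0,"x":0,"y":-0.6,"z":0,"wx":0,"wy":0,"wz":0},{"gripper":0,"x":0,"y":-0.6,"z":0,"wx":0,"wy":0,"wz":0}]'

```text
time: 8.9
ee_pos: [0.5585, -0.104, 0.1453]
tcp_rot: [-0.468, 0.537, -0.465, -0.525]
contact_force: [-3.3, -0.1, 3.4]
width: -0.002
```

```bash
python3 - <<'E'
from meas import *
go([.5755+.02*.9915+.13*.1303,.0301+.02*.1303-.13*.9915,.132],97.5)
im=manip.snapshot("scene"); cv2.imwrite("pics/s12.png",cv2.resize(im[180:330,200:400,::-1],(800,600),interpolation=cv2.INTER_CUBIC))
E
```

```text
t 8.9 p [ 0.5585 -0.104   0.1453] F [-3.3 -0.1  3.4] w -0.0 q [-0.32  0.49  1.54 -0.    1.09 -2.02]
x [ 0.015 -0.008 -1.   ] y [-0.992 -0.129 -0.014] z [-0.129  0.992 -0.01 ]
shift cm [ 1.4  -5.42  0.1 ]
rotvec deg 1 [-0.1 -0.6  0.8]
rotvec deg -1 [179.9   1.2   0.9]
```

View pics/s12.png

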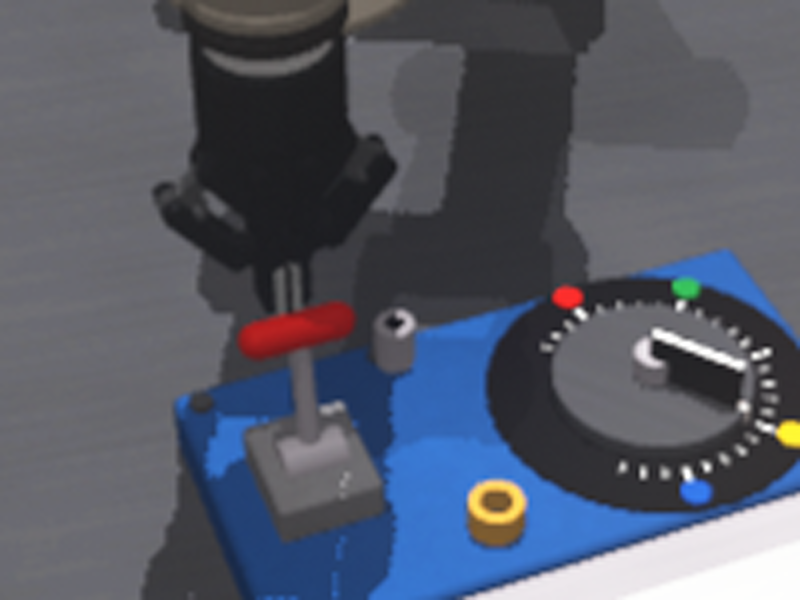

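Call:
play_rows --targets '[{"gripper":0,"x":0.5,"y":-0.5,"z":0,"wx":0,"wy":0,"wz":0.5},{"gripper":0,"x":0.5,"y":-0.6,"z":0,"wx":0,"wy":0,"wz":0},{"gripper":0,"x":0.5,"y":-0.6,"z":0,"wx":0,"wy":0,"wz":0},{"gripper":0,"x":0.4,"y":-0.6,"z":0,"wx":0,"wy":0,"wz":0}]'

```text
time: 9.35
ee_pos: [0.5836, -0.1009, 0.1247]
tcp_rot: [-0.466, 0.535, -0.468, -0.528]
contact_force: [-3.0, 0.4, 2.4]
width: -0.003
```

```bash
python3 - <<'E'
from meas import *
go([.5755+.02*.9915+.13*.1303,.0301+.02*.1303-.13*.9915,.132],97.5)
E
```

```text
t 9.35 p [ 0.5836 -0.1009  0.1247] F [-3.   0.4  2.4] w -0.0 q [-0.3   0.56  1.48 -0.01  1.09 -1.99]
x [ 0.006 -0.009 -1.   ] y [-0.992 -0.129 -0.005] z [-0.129  0.992 -0.01 ]
shift cm [-0.72 -2.9   0.09]
rotvec deg 1 [-0.1 -0.6  0.3]
rotvec deg -1 [179.9   0.4   0.9]
```

Call:
play_rows --targets '[{"gripper":0,"x":-0.5,"y":-0.6,"z":0,"wx":0,"wy":0,"wz":0},{"gripper":0,"x":0,"y":-0.6,"z":0,"wx":0,"wy":0,"wz":0},{"gripper":0,"x":0,"y":-0.6,"z":0,"wx":0,"wy":0,"wz":0}]'

```text
time: 9.65
ee_pos: [0.6018, -0.098, 0.1276]
tcp_rot: [-0.465, 0.533, -0.469, -0.529]
contact_force: [-3.7, -0.4, -1.4]
width: 0.002
```

```bash
python3 - <<'E'
from meas import *
go([.5755+.02*.9915+.13*.1303,.0301+.02*.1303-.13*.9915,.132],97.5)
im=manip.snapshot("scene"); cv2.imwrite("pics/s13.png",cv2.resize(im[180:330,200:400,::-1],(800,600),interpolation=cv2.INTER_CUBIC))
E
```

```text
t 9.65 p [ 0.6018 -0.098   0.1276] F [-3.7 -0.4 -1.4] w 0.0 q [-0.28  0.59  1.42 -0.01  1.13 -1.98]
x [ 0.001 -0.008 -1.   ] y [-0.992 -0.129  0.   ] z [-0.129  0.992 -0.008]
shift cm [-0.44 -1.06  0.04]
rotvec deg 1 [-0.1 -0.5 -0. ]
rotvec deg -1 [179.9  -0.    0.7]
```

View pics/s13.png

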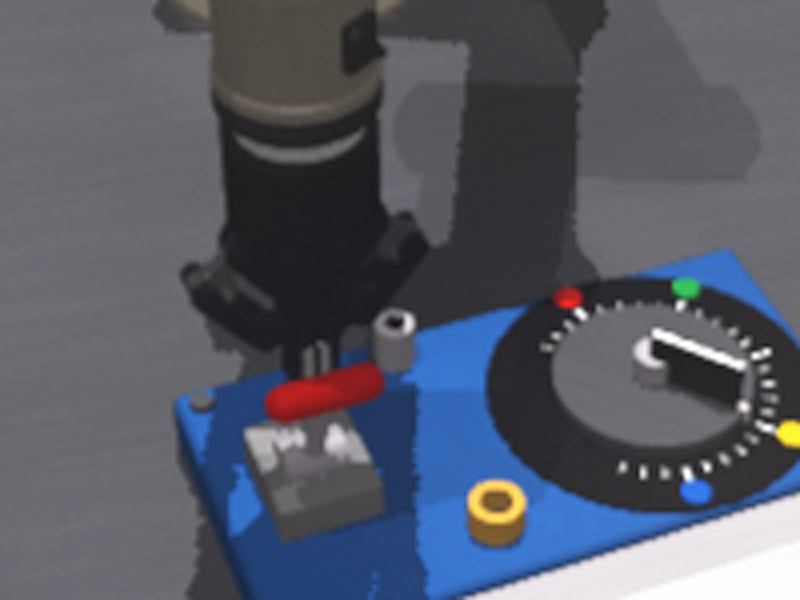

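Call:
play_rows --targets '[{"gripper":0,"x":-0.3,"y":-0.6,"z":0,"wx":0,"wy":0,"wz":0},{"gripper":0,"x":0,"y":-0.5,"z":0,"wx":0,"wy":0,"wz":0}]'

```text
time: 9.9
ee_pos: [0.6123, -0.0965, 0.1306]
tcp_rot: [-0.464, 0.532, -0.469, -0.53]
contact_force: [-20.7, -4.6, 15.1]
width: 0.002
```

Call:
play_rows --targets '[{"gripper":0,"x":0,"y":-0.4,"z":0,"wx":0,"wy":0,"wz":0}]'

```text
time: 10.0
ee_pos: [0.6123, -0.0965, 0.1308]
tcp_rot: [0.461, -0.53, 0.472, 0.533]
contact_force: [-26.6, -4.8, 12.1]
width: -0.001
```

Call:
play_rows --targets '[{"gripper":0,"x":0,"y":0.5,"z":0,"wx":0,"wy":0,"wz":0},{"gripper":0,"x":0,"y":1.5,"z":0,"wx":0,"wy":0,"wz":0},{"gripper":0,"x":-1,"y":2,"z":0,"wx":0,"wy":0,"wz":0},{"gripper":0,"x":-4,"y":2,"z":0,"wx":0,"wy":0,"wz":0},{"gripper":0,"x":-5,"y":1,"z":0,"wx":0,"wy":0,"wz":0},{"gripper":0,"x":-4,"y":0,"z":0,"wx":0,"wy":0,"wz":0},{"gripper":0,"x":0,"y":0,"z":0,"wx":0,"wy":0,"wz":0}]'

```text
time: 10.7
ee_pos: [0.547, -0.1046, 0.28]
tcp_rot: [-0.464, 0.534, -0.469, -0.529]
contact_force: [0.1, -0.0, -0.3]
width: 0.003
```

```bash
python3 - <<'E'
from meas import *
go([.634,.1157,.17],90)
im=manip.snapshot("scene"); cv2.imwrite("pics/s14.png",cv2.resize(im[210:360,230:430,::-1],(800,600),interpolation=cv2.INTER_CUBIC))
im=manip.snapshot("top"); cv2.imwrite("pics/t14.png",im[:,:,::-1])
z=lambda u,v:(230+(u+.5)/4-.5,210+(v+.5)/4-.5)
E
```

```text
t 10.7 p [ 0.547  -0.1046  0.28  ] F [ 0.1 -0.  -0.3] w 0.0 q [-0.32  0.37  1.35 -0.01  1.42 -2.02]
x [ 0.001 -0.01  -1.   ] y [-0.992 -0.129  0.   ] z [-0.129  0.992 -0.01 ]
shift cm [ 10.78 -11.48  20.84]
rotvec deg 1 [ 7.4 -0.6  0. ]
rotvec deg -1 [-172.6   -0.    -0.9]
```

View pics/s14.png

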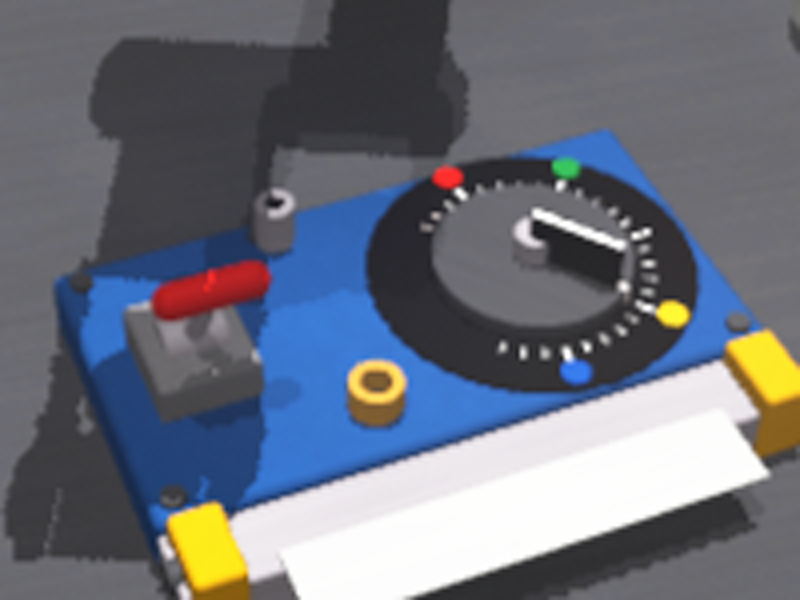

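View pics/t14.png

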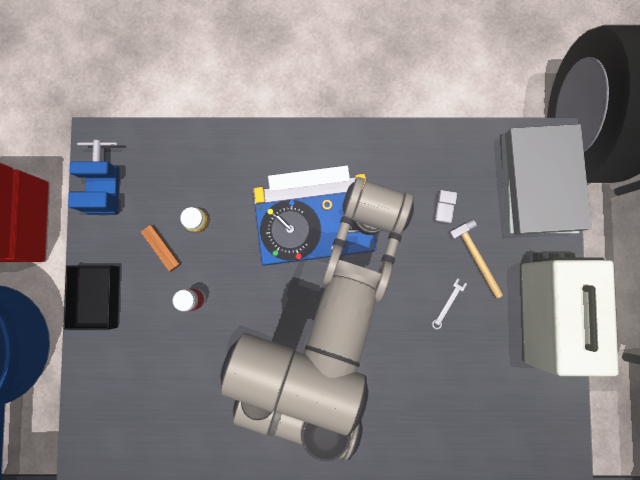

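```bash
python3 - <<'E'
from meas import *
z=lambda u,v:(230+(u+.5)/4-.5,210+(v+.5)/4-.5)
w=onz("scene",z(211,290),.139)[:2]-[.5770,.0286]
a=.1325;print(w@[np.cos(a),np.sin(a)],w@[-np.sin(a),np.cos(a)])
for lo in(100,140):
    im=0
E
```

```text
0.040212223407855865 -0.12957337200152774
```

```bash
python3 - <<'E'
from station import manip
print(manip.close_job())
E
```

```text
the job is handed in; nothing more can be done
None
```

I pushed the dial round to the yellow magnet's line first, then pushed the clamp lever over to its stop. The job was handed in at about 10.8 s with the gripper clear of everything.

- **Dial:** the last close wrist view put the index at about -51°, against the target of -50°, so roughly 1° past the line. I judged that close enough and did not push it back. The measurements spread a little: a higher wrist view said about -52°, and the scene camera gave -49° to -51°. I did not measure the dial again after moving the clamp, but the final pictures show it where I left it.
- **Clamp:** the fingertips stopped moving and the force rose to about 30 N when the lever met its stop. The scene camera then put the handle 40 mm to the far side of its pivot, where 41 mm is expected at the stop.
- **Loose things:** in the final pictures the socket, bushing, tin, jar, hammer, wrench, dolly and wood block look unmoved. This was a check by eye; I did not measure them.

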